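# Park the skein reel with its tie-off eye at the top

## Task

Get the skein reel ready for a new cord to be tied on: using only the fingertips, push its arms round one after another until the arm with the steel eye points straight up, then push the sliding bolt at its foot fully home so that the bolt's fork holds the lowest peg and locks the reel there. Push gently, never grip the reel, and leave the two thread spools and the white jar where they stand.

Things in the scene. Friction and masses are not known exactly. Their poses are not given: they have to be found in the camera images.
- reel: six-armed wooden reel, face to the robot. Origin: hub centre, 170 mm above the table. x axis: level, along the axle away from the robot; z axis: from the hub along the arm with the eye (wanted: straight up). Arms: 12 mm rods every 60 degrees, ending 108 mm from the hub centre. Turns either way endlessly against a 0.16 N m brake, stays where left; the eye starts 105 degrees or more from the top.
- tie_eye (a point): centre of the steel ring eye (32 mm across, 6 mm wire, in the reel's plane) on a shank at the end of the one longer arm, 131 mm from the hub centre; this arm ends 147 mm from it. Every arm, this one too, carries 105 mm from the hub centre a round peg of 10 mm that stands out 47 mm from the reel's plane towards the robot. Axes as reel.
- hub (a point): the same hub centre, with the axes of the fixed stand: x along the axle away from the robot, z up. Hub 64 mm across, 22 mm thick. A 44 mm wide post stands 38 to 66 mm behind the reel's plane, its top 22 mm above this point. Above the reel all is free.
- bolt (a joint): travel of the parking bolt in m: 0 pulled back (starts at 0 to 0.003), 0.040 fully home at its stop. Slides along the stand's x, away from the robot, straight below the hub; friction 1.5 N, stays where left. Its flared steel fork (mouth 40 mm, slot 14 mm wide) meets the lowest peg after 7 mm, centres a peg up to 12 mm off to either side, and has it in the slot over the last 14 mm.
- bolt_tab (a point): middle of the robot-side face of the bolt's upright wooden push tab, a round-topped paddle 36 mm wide, 9 mm thick, reaching from 32 to 82 mm above the table. The point is 60 mm above the table; bolt pulled back: 170 mm from the reel's plane towards the robot. x axis: the way to push it; z up. Bolt guide 37 mm high; base board 18 mm high, 150 mm wide, reaching 40 mm nearer the robot.
- blue_spool_mid (a point): centre of a standing spool of blue thread, 51 mm across and 60 mm high, loose on the table; leave alone
- black_spool_mid (a point): centre of a spool of black thread lying on the table, 72 x 76 x 51 mm, loose; leave alone
- jar_mid (a point): centre of a low white jar, 45 mm across and 17 mm high, loose on the table; leave alone

How it is judged:
By the outcome, as a careful person would: the job done as asked, in the order asked, and still so for the second after the job is handed in, with the robot touching nothing.
It also fails if it takes over 72 s, if anything falls off the work surface, if the arm or the gripper's body presses on something with over 40 N, if the wrist force passes 120 N, or if a joint passes its speed limit or range.

## Robot

A 6-joint arm with a two-finger parallel gripper is mounted at the origin on a cart in front of the work surface, level with it; the furniture and walls round the work are solid. World frame = base frame: x ahead of the robot, y to its left, z up, the work surface at z = 0. Lengths are in m, angles in rad, forces in N, time in s.
With the tool pointing down it reaches from about 0.3 to 0.825 m from the base axis. Payload 5.4 kg.
Tool frame: the origin (TCP) lies midway between the tips of the shut fingers; the grasp point (between the pads) lies 19 mm behind it; z points along the fingers, y is the line along which they close (so a half turn about z gives the same grasp; the last joint's range is limited). The gripper opens to 92 mm and grips with 3 to 60 N. Pads are 20 mm wide; open, the fingers measure 128 mm over their backs; the gripper's body (75 mm by 189 mm) begins 69 mm behind the grasp point.
Start: joints at [0.965, 0.158, 1.597, -0, 1.386, -0.21], TCP at [0.222, 0.531, 0.215] pointing down, gripper open.
Joint ranges: [-2.91, 2.91], [-0.94, 2.29], [0.18, 2.7], [-1.29, 4.43], [0.17, 2.64], [-3, 3]. Speed limits (rad/s): [2.57, 2.57, 3.14, 3.14, 3.14, 3.14].

## Interface

Orientations are given as a 3x3 rotation matrix whose columns are the frame's x, y, z axes.
In Python, from plant import r gives the robot as it stands.
- The arm moves only by the tool move_arm, never from a script. Its argument "steps" is text: rows parted by semicolons, each of 7 numbers parted by spaces: the turn, a rotation vector about the tool's x, y, z each as a share of pi/4 rad, from -1 to 1, then the shift along the tool's x, y, z each as a share of 0.12 m, from -1 to 1, then the opening, from -1 (shut) to 1 (fully open). In form: ax ay az tx ty tz jaw; .... A call has exactly 10 rows; each row is the pose to reach, as a shift and turn from the pose commanded when the call began, along the tool's axes at that moment; what a row does not reach only later rows make up. A row lasts 1/10 s, in which the tool goes at most 50 mm and 8.59 degrees, less where a joint would pass 70% of its speed; a pose out of reach is approached as far as the arm can. A call with a number of a shift or a turn outside -1 to 1 is refused whole. A call with a gripper value outside its range is refused whole. The fingers move at their own pace and stop on an object; "force" is the grip in N (left out, the last holds). Time passes only in rows, so rows that repeat a pose let the fingers close, or fill a call up. It gives the time, the measured TCP pose, the force, the opening and the grip force at its end, in the units of the state.
- r.get_obs(): the state, without advancing time (a new reading comes with each control period).
- r.snapshot(name): name is "scene" or "top"; returns a dict with "image" (384x512x3 uint8, red, green, blue), "camera_matrix" (3x3 intrinsics, pixels), "distortion" ([k1, k2, p1, p2, k3] as OpenCV has them; the pictures are not rectified), "R" (3x3) and "t" (3): a world point X has camera coordinates R X + t. Camera axes: x right, y down, z forward; pixel columns grow to the right and rows downward; lengths in m; the calibration is good to about 2 mm. A picture is of the moment at which its call begins. There is no depth.
- r.finish_job(): hands the job in; it is judged then, once.
The state is a dict: "clock": time; "joint_positions": joint angles; "joint_vel": joint speeds; "effort": joint torques, N m; "tcp_pos": TCP position; "eef_rot": TCP orientation; "contact_force": force on the tool from outside, world axes, zero at the start; "torque": the same for the moment, N m; "finger_gap": finger opening in m; "grasp_force": force on a finger pad.
Only numpy, scipy, OpenCV 4.12 (cv2) and the standard library are available. Lean on these libraries where they do the work, as an engineer would, in place of code of your own. Each camera call takes 0.05 s, during which the arm holds its last target. There are 200 camera calls.

## Working session

There is one attempt and no reset: what is moved stays moved. The work goes in short steps, Python scripts to look and compute and a tool call to move; the robot and the scene stay as the last step left them, time stands still between calls to the robot, and variables do not carry over. Pictures are saved under pics/ and viewed, at most 10 in all, crops included, and the job is handed in when it is done.

Besides the shell and the picture viewer there is one more tool, called after "Call:" as name(argument=value, ...) on one line, values as JSON. move_arm: Moves the arm, as the interface text tells. Shift numbers are shares of 0.12 m and turn numbers shares of pi/4 rad, none past 1 either way. Its arguments: {"type":"object","properties":{"steps":{"type":"string"},"force":{"type":"number"}},"required":["steps"]}

```bash
mkdir -p pics; ls
python3 - <<'E'
from plant import r
import cv2,numpy as np
np.set_printoptions(precision=4,suppress=True)
for n in("scene","top"):
    s=r.snapshot(n); im=cv2.cvtColor(s["image"],cv2.COLOR_RGB2BGR)
    cv2.imwrite(f"pics/{n}0.png",cv2.resize(im,(800,600),interpolation=cv2.INTER_CUBIC))
    print(n,s["camera_matrix"],s["distortion"],s["R"],s["t"],-s["R"].T@s["t"])
o=r.get_obs();print(o)
E
```

```text
pics
scene [[492.7905   0.     255.3591]
 [  0.     492.7905 195.0904]
 [  0.       0.       1.    ]] [0.0335 0.     0.     0.     0.    ] [[ 0.8006 -0.599  -0.014 ]
 [-0.3632 -0.4667 -0.8064]
 [ 0.4765  0.6507 -0.5912]] [-0.3077  0.4638  0.984 ] [-0.0541 -0.6081  0.9515]
top [[361.9403   0.     251.1082]
 [  0.     361.9403 189.9619]
 [  0.       0.       1.    ]] [-0.0084  0.      0.      0.      0.    ] [[-0.0151 -0.9999 -0.0011]
 [-0.9929  0.0152 -0.1183]
 [ 0.1183 -0.0007 -0.993 ]] [0.2206 0.5753 0.97  ] [0.4598 0.2125 1.0315]
{'clock': 0.1, 'joint_positions': array([ 0.9649,  0.159 ,  1.5981,  0.    ,  1.3862, -0.2101]), 'joint_vel': array([ 0.0012, -0.0018, -0.0015,  0.0026,  0.0026,  0.0008]), 'effort': array([  0.0004, -38.6505, -32.296 ,   0.0704,   0.0339,  -0.    ]), 'tcp_pos': array([0.2214, 0.5301, 0.2137]), 'eef_rot': array([[-0.9227,  0.3855, -0.001 ],
       [ 0.3855,  0.9227, -0.0014],
       [ 0.0003, -0.0016, -1.    ]]), 'contact_force': array([ 0.3112, -0.4651,  0.3983]), 'torque': array([ 0.0343,  0.0269, -0.007 ]), 'grasp_force': 0.0, 'finger_gap': 0.09190750810067401}
```

View pics/scene0.png

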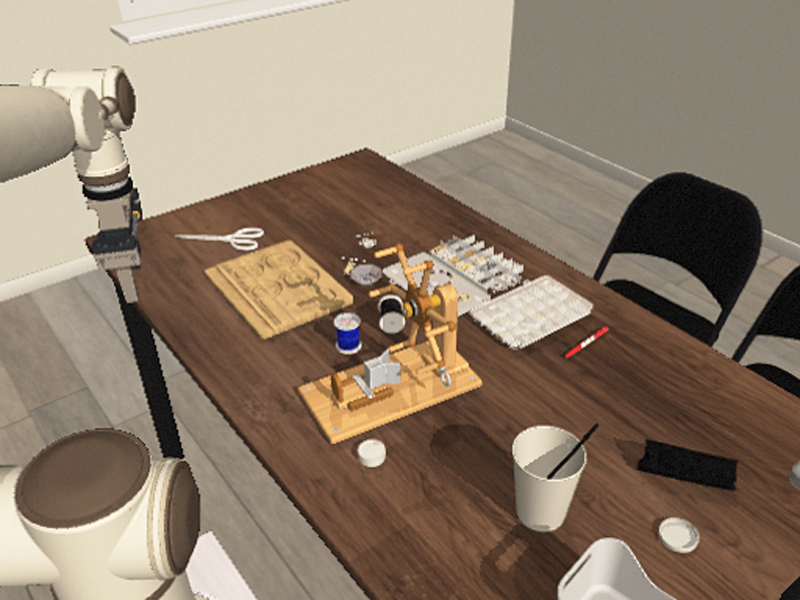

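View pics/top0.png

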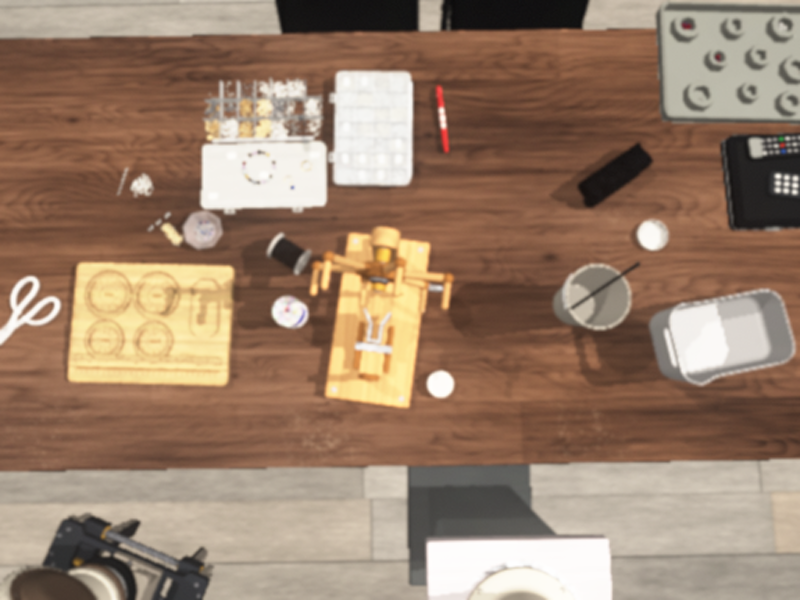

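The scene picture shows the reel on its base board near (410,330), with the eye low, around (445,377). The top view shows the board corners at about (348,234), (430,242), (328,398) and (408,406). Next I'll enlarge both.

```bash
cat > h.py <<'E'
from plant import r
import cv2,numpy as np
np.set_printoptions(precision=4,suppress=True)
def ray(s,uv):
    p=cv2.undistortPoints(np.array([[uv]],float),s["camera_matrix"],s["distortion"])[0,0]
    d=s["R"].T@np.array([p[0],p[1],1]); return -s["R"].T@s["t"],d
def atz(s,uv,z):
    c,d=ray(s,uv); return c+d*(z-c[2])/d[2]
def proj(s,X):
    return cv2.projectPoints(np.array(X,float).reshape(-1,1,3),cv2.Rodrigues(s["R"])[0],s["t"],s["camera_matrix"],s["distortion"])[0][:,0]
def crop(s,x,y,w,h,k):
    im=cv2.cvtColor(s["image"],cv2.COLOR_RGB2BGR)[y:y+h,x:x+w]
    return cv2.resize(im,None,fx=k,fy=k,interpolation=cv2.INTER_CUBIC)
E
python3 - <<'E'
from h import *
s=r.snapshot("scene");t=r.snapshot("top")
k=800/512
for u,v in[(348,234),(430,242),(328,398),(408,406)]: print(atz(t,(u/k,v/k),.018))
print("blue,black,jar",atz(t,(290/k,312/k),.06),atz(t,(290/k,253/k),.05),atz(t,(440/k,384/k),.017))
for u,v in[(303,386),(333,437),(480,380)]: print("sc",atz(s,(u/k,v/k),.018))
cv2.imwrite("pics/c1.png",np.hstack([crop(s,185,145,130,140,4)[:520],crop(t,190,135,69,130,4)]) if 0 else crop(s,185,145,130,140,4))
cv2.imwrite("pics/c2.png",crop(t,170,135,130,130,4))
E
```

```text
[0.6975 0.2912 0.018 ]
[0.6803 0.1415 0.018 ]
[0.4022 0.3283 0.018 ]
[0.3861 0.1871 0.018 ]
blue,black,jar [0.5519 0.3888 0.06  ] [0.6574 0.3913 0.05  ] [0.4236 0.1296 0.017 ]
sc [0.4145 0.3278 0.018 ]
sc [0.389  0.1891 0.018 ]
sc [0.6762 0.1458 0.018 ]
```

View pics/c1.png

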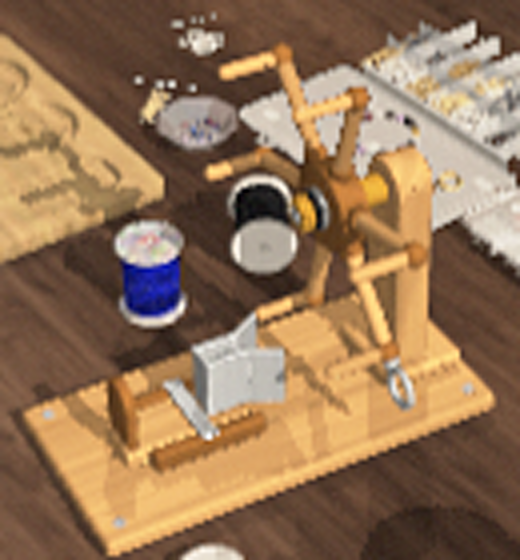

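View pics/c2.png

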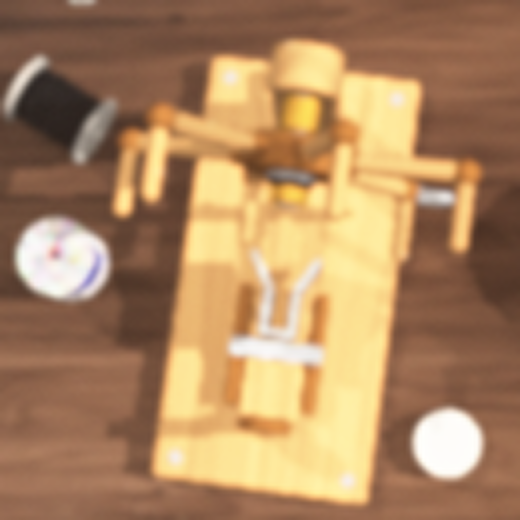

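Run:
```python
from h import *
from scipy.optimize import least_squares
s=r.snapshot("scene");t=r.snapshot("top")
sp=np.array([[(284,57),(224,72)],[(358,98),(300,115)],[(417,255),(355,272)],[(390,355),(330,370)],[(318,297),(262,313)],[(262,157),(210,172)]],float)/4+[185,145]
tp=np.array([[(160,112),(152,198)],[(345,128),(340,210)],[(472,170),(460,248)],[(410,187),(403,258)]],float)/4+[170,135]
eye_s=np.array([400,385])/4+[185,145]
def pts(p):
    x,y,w,f=p;ax=np.array([np.cos(w),np.sin(w),0]);ay=np.array([-np.sin(w),np.cos(w),0]);h=np.array([x,y,.17])
    P=[]
    for k in (3,2,1,0,-1,-2):   # scene order A,B,E,F,D,C ; clockwise seen from robot? phi left +
        a=f+k*np.pi/3*1; 
        d=np.cos(a)*np.array([0,0,1])+np.sin(a)*ay
        P.append([h+.105*d,h+.105*d-.047*ax])
    d=np.cos(f)*np.array([0,0,1])+np.sin(f)*ay
    return np.array(P),h+.131*d
def res(p):
    P,e=pts(p)
    a=proj(s,P).reshape(6,2,2)-sp; b=proj(t,P[:4]).reshape(4,2,2)-tp; c=proj(s,e)-eye_s
    return np.r_[a.ravel(),b.ravel(),c.ravel()]
for f0 in(-2,-2.3,-2.7):
    q=least_squares(res,[.602,.2285,-.14,f0],loss="soft_l1");print(q.x,np.degrees(q.x[2:]),q.cost)
print(q.fun.round(1));print(pts(q.x))
w=q.x[2];h=q.x[:2]
print("tab",h-.17*np.array([np.cos(w),np.sin(w)]))
```

```text
[ 0.6041  0.2274 -0.1507 -2.3746] [  -8.6373 -136.0539] 7.8161253867640434
[ 0.6041  0.2274 -0.1507 -2.3746] [  -8.6373 -136.0539] 7.816125386763775
[ 0.6041  0.2274 -0.1507 -2.3746] [  -8.6373 -136.0539] 7.81612538676378
[ 0.1 -0.3 -0.5  0.6  0.6 -0.3 -1.3  0.5  0.2 -0.3 -0.7  1.2  0.2 -1.2
 -0.2  0.8 -0.3 -0.4 -1.   0.8  1.2 -0.  -0.5  0.9  1.  -0.1 -0.1 -0.7
  0.7 -0.1 -1.   1.1 -0.6 -0.6 -0.1 -0.2  0.1 -0.4 -0.5 -0.4  1.1  0.6]
(array([[[0.615 , 0.2994, 0.2456],
        [0.5686, 0.3065, 0.2456]],

       [[0.5997, 0.1987, 0.2709],
        [0.5533, 0.2058, 0.2709]],

       [[0.5888, 0.1267, 0.1953],
        [0.5423, 0.1337, 0.1953]],

       [[0.5931, 0.1554, 0.0944],
        [0.5467, 0.1624, 0.0944]],

       [[0.6084, 0.2561, 0.0691],
        [0.562 , 0.2632, 0.0691]],

       [[0.6194, 0.3282, 0.1447],
        [0.5729, 0.3352, 0.1447]]]), array([0.5904, 0.1375, 0.0757]))
tab [0.436  0.2529]
```

The fit is good: mean residual is about 0.6 px. The hub is at (0.604, 0.227), yaw is -8.6°, and the eye is 136° off, low on the right. I'll sweep the top pegs leftwards with shut fingertips.

Call:
move_arm(steps="0 0 0 0 0 -0.4 -1; 0 0 0 0 0 -0.8 -1; 0 0 -0.15 -0.3 -0.3 -1 -1; 0 0 -0.31 -0.6 -0.6 -1 -1; 0 0 -0.31 -1 -1 -1 -1; 0 0 -0.31 -1 -1 -1 -1; 0 0 -0.31 -1 -1 -1 -1; 0 0 -0.31 -1 -1 -1 -1; 0 0 -0.31 -1 -1 -1 -1; 0 0 -0.31 -1 -1 -1 -1")

```text
clock: 1.3
tcp_pos: [0.2856, 0.3744, 0.3344]
eef_rot: [[-0.989, 0.15, -0.001], [0.15, 0.989, -0.0], [0.0, -0.0, -1.0]]
contact_force: [-0.9, -0.1, -0.9]
finger_gap: 0.0139
grasp_force: 0.0
```

```bash
cat >> h.py <<'E'
HX,HY,W=.6041,.2274,-.1507
def st():
    o=r.get_obs();d=o["tcp_pos"][:2]-[HX,HY];c,s=np.cos(W),np.sin(W)
    print("stand",np.array([c*d[0]+s*d[1],-s*d[0]+c*d[1],o["tcp_pos"][2]]),"F",o["contact_force"],"t",o["clock"],"gap",o["finger_gap"])
    print(o["eef_rot"]@np.eye(3))
E
python3 -c "from h import *;st()"
```

```text
stand [-0.3369  0.0975  0.3344] F [-0.8797 -0.1197 -0.8984] t 1.3 gap 0.01394679326925
[[-0.9887  0.1501 -0.0005]
 [ 0.1501  0.9887 -0.0001]
 [ 0.0005 -0.0002 -1.    ]]
```

Call:
move_arm(steps="0 0 0 -0.3 -0.3 0 -1; 0 0 0 -0.6 -0.6 0 -1; 0 0 0 -1 -1 0 -1; 0 0 0 -1 -1 0 -1; 0 0 0 -1 -1 0 -1; 0 0 0 -1 -1 0 -1; 0 0 0 -1 -1 0 -1; 0 0 0 -1 -1 0 -1; 0 0 0 -1 -1 0 -1; 0 0 0 -1 -1 0 -1")

```text
clock: 2.3
tcp_pos: [0.3862, 0.2372, 0.3346]
eef_rot: [[-0.989, 0.151, 0.0], [0.151, 0.989, 0.0], [-0.0, 0.0, -1.0]]
contact_force: [0.5, 0.1, 0.3]
finger_gap: 0.0004
grasp_force: 0.0
```

Call:
move_arm(steps="0 0 0 -0.3 -0.2 0 -1; 0 0 0 -0.6 -0.4 0 -1; 0 0 0 -1 -0.4 0 -1; 0 0 0 -1 -0.4 0 -1; 0 0 0 -1 -0.4 0 -1; 0 0 0 -1 -0.4 0 -1; 0 0 0 -1 -0.4 0 -1; 0 0 0 -1 -0.4 0 -1; 0 0 0 -1 -0.4 0 -1; 0 0 0 -1 -0.4 0 -1")

```text
clock: 3.3
tcp_pos: [0.4976, 0.1713, 0.335]
eef_rot: [[-0.988, 0.151, 0.001], [0.151, 0.988, 0.0], [-0.001, 0.0, -1.0]]
contact_force: [-0.2, -0.4, -0.4]
finger_gap: 0.0001
grasp_force: 0.0
```

Call:
move_arm(steps="0 0 0 -0.3 0 0 -1; 0 0 0 -0.52 0 0 -1; 0 0 0 -0.52 0 0 -1; 0 0 0 -0.52 0 0 -1; 0 0 0 -0.52 0 0.2 -1; 0 0 0 -0.52 0 0.4 -1; 0 0 0 -0.52 0 0.6 -1; 0 0 0 -0.52 0 0.8 -1; 0 0 0 -0.52 0 0.8 -1; 0 0 0 -0.52 0 0.8 -1")

```text
clock: 4.3
tcp_pos: [0.559, 0.1619, 0.2394]
eef_rot: [[-0.988, 0.151, 0.0], [0.151, 0.988, 0.0], [-0.0, 0.0, -1.0]]
contact_force: [0.2, -1.1, 0.7]
finger_gap: 0.0008
grasp_force: 0.0
```

Run:
```python
from h import *
st();s=r.snapshot("scene");t=r.snapshot("top")
a=crop(s,195,105,120,140,4);b=crop(t,215,115,80,140,4);cv2.imwrite("pics/d1.png",np.hstack([a,b]))
```

```text
stand [-0.0347 -0.0715  0.2394] F [ 0.2339 -1.1038  0.6593] t 4.3 gap 0.0007609181427051765
[[-0.9885  0.1513  0.0001]
 [ 0.1513  0.9885  0.0001]
 [-0.0001  0.0001 -1.    ]]
```

View pics/d1.png

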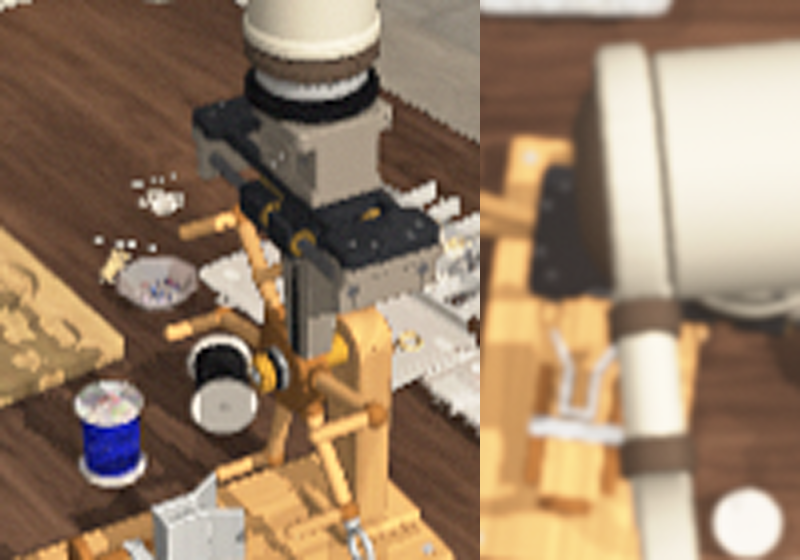

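The shut fingertips, near (315,350), stand just right of the upper-right arm. The reel has not moved. I'll push the first arm left slowly.

Call:
move_arm(steps="0 0 0 0 0.05 0 -1; 0 0 0 0 0.1 0 -1; 0 0 0 0 0.15 0 -1; 0 0 0 0 0.2 0 -1; 0 0 0 0 0.25 0 -1; 0 0 0 0 0.3 0 -1; 0 0 0 0 0.35 0 -1; 0 0 0 0 0.4 0 -1; 0 0 0 0 0.45 0 -1; 0 0 0 0 0.5 0 -1")

```text
clock: 5.4
tcp_pos: [0.5687, 0.2214, 0.2385]
eef_rot: [[-0.988, 0.152, -0.0], [0.152, 0.988, 0.0], [0.0, 0.0, -1.0]]
contact_force: [0.4, -1.4, 1.3]
finger_gap: 0.0002
grasp_force: 0.9
```

Call:
move_arm(steps="0 0 0 0 0.05 0 -1; 0 0 0 0 0.1 0 -1; 0 0 0 0 0.15 0 -1; 0 0 0 0 0.2 0 -1; 0 0 0 0 0.25 0 -1; 0 0 0 0 0.3 0 -1; 0 0 0 0 0.35 0 -1; 0 0 0 0 0.4 0 -1; 0 0 0 0 0.45 0 -1; 0 0 0 0 0.46 0 -1")

```text
clock: 6.4
tcp_pos: [0.577, 0.2759, 0.2384]
eef_rot: [[-0.988, 0.151, -0.0], [0.151, 0.988, -0.0], [0.0, -0.0, -1.0]]
contact_force: [-0.1, -3.1, -2.7]
finger_gap: 0.0004
grasp_force: 1.6
```

Run:
```python
from h import *
st();s=r.snapshot("scene");t=r.snapshot("top")
a=crop(s,195,105,120,140,4);b=crop(t,215,115,80,140,4);cv2.imwrite("pics/d2.png",np.hstack([a,b]))
```

```text
stand [-0.0341  0.0439  0.2384] F [-0.1243 -3.1076 -2.6962] t 6.4 gap 0.0003505779777469038
[[-0.9885  0.1513 -0.0004]
 [ 0.1513  0.9885 -0.0003]
 [ 0.0004 -0.0004 -1.    ]]
```

View pics/d2.png

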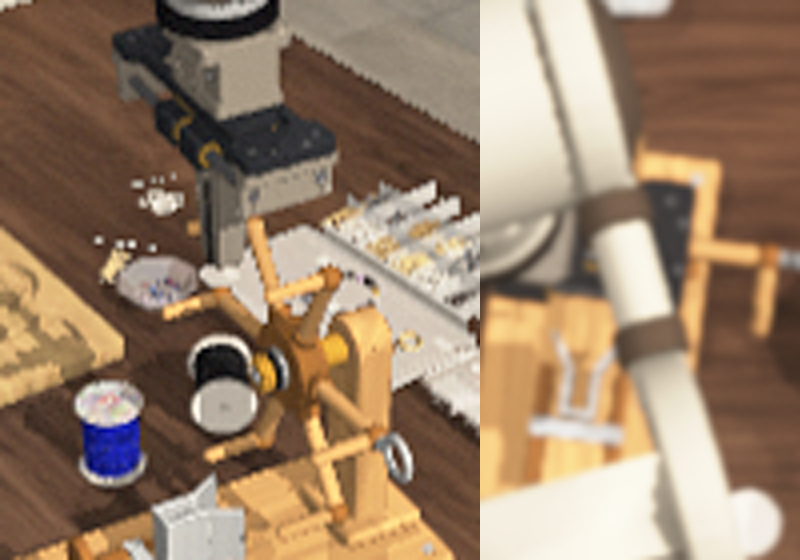

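The eye has risen to (398,458) in the crop, so the first push worked. I'll lift, return, lower, and push the next arm.

Call:
move_arm(steps="0 0 0 0 -0.02 -0.2 -1; 0 0 0 0 -0.02 -0.5 -1; 0 0 0 0 -0.02 -0.5 -1; 0 0 0 0 -0.3 -0.5 -1; 0 0 0 0 -0.6 -0.5 -1; 0 0 0 0 -0.97 -0.5 -1; 0 0 0 0 -0.97 -0.5 -1; 0 0 0 0 -0.97 -0.5 -1; 0 0 0 0 -0.97 -0.5 -1; 0 0 0 0 -0.97 -0.5 -1")

```text
clock: 7.5
tcp_pos: [0.5595, 0.1616, 0.2986]
eef_rot: [[-0.989, 0.15, 0.0], [0.15, 0.989, 0.001], [-0.0, 0.001, -1.0]]
contact_force: [-1.1, -0.8, -0.3]
finger_gap: 0.0003
grasp_force: 0.0
```

```bash
cat >> h.py <<'E'
from scipy.optimize import minimize_scalar
EX=np.array([np.cos(W),np.sin(W),0]);EY=np.array([-np.sin(W),np.cos(W),0]);EZ=np.array([0,0,1.]);H=np.array([HX,HY,.17])
def phi(s,uv,rad=.131,off=0):
    f=lambda a:np.linalg.norm(proj(s,H+rad*(np.cos(a)*EZ+np.sin(a)*EY)-off*EX)[0]-uv)
    a=min(np.radians(np.arange(-180,180,.25)),key=f); return np.degrees(a),f(a)
E
python3 - <<'E'
from h import *
st();s=r.snapshot("scene")
for uv,k in [((398,458),(.131,0)),((332,280),(.105,0)),((270,300),(.105,.047)),((258,225),(.105,0)),((205,455),(.105,.047)),((167,310),(.105,.047))]: print(phi(s,np.array(uv)/4+[195,105],*k))
E
```

```text
stand [-0.0342 -0.0717  0.2986] F [-1.0999 -0.7798 -0.3348] t 7.5 gap 0.00027362830120833436
[[-0.9887  0.1502  0.0003]
 [ 0.1502  0.9887  0.0006]
 [-0.0002  0.0006 -1.    ]]
(np.float64(-85.5), np.float64(0.8237703677832094))
(np.float64(-26.250000000000004), np.float64(0.642933555642948))
(np.float64(-26.5), np.float64(0.3495407406063901))
(np.float64(33.0), np.float64(3.645995278772452))
(np.float64(153.5), np.float64(0.33802225269056574))
(np.float64(92.75), np.float64(0.48904355347358985))
```

Call:
move_arm(steps="0 0 0 0 -0.05 0.1 -1; 0 0 0 0 -0.05 0.3 -1; 0 0 0 0 -0.05 0.5 -1; 0 0 0 0 -0.05 0.5 -1; 0 0 0 0 0 0.5 -1; 0 0 0 0 0.05 0.5 -1; 0 0 0 0 0.1 0.5 -1; 0 0 0 0 0.15 0.5 -1; 0 0 0 0 0.2 0.5 -1; 0 0 0 0 0.25 0.5 -1")

```text
clock: 8.55
tcp_pos: [0.5644, 0.1905, 0.2393]
eef_rot: [[-0.988, 0.152, 0.001], [0.152, 0.988, -0.0], [-0.001, 0.0, -1.0]]
contact_force: [-0.5, -2.9, 1.7]
finger_gap: 0.0003
grasp_force: 1.3
```

Call:
move_arm(steps="0 0 0 0 0.07 0 -1; 0 0 0 0 0.15 0 -1; 0 0 0 0 0.23 0 -1; 0 0 0 0 0.31 0 -1; 0 0 0 0 0.39 0 -1; 0 0 0 0 0.47 0 -1; 0 0 0 0 0.55 0 -1; 0 0 0 0 0.63 0 -1; 0 0 0 0 0.71 0 -1; 0 0 0 0 0.79 0 -1")

```text
clock: 9.55
tcp_pos: [0.5782, 0.284, 0.2381]
eef_rot: [[-0.988, 0.152, -0.001], [0.152, 0.988, -0.001], [0.001, -0.001, -1.0]]
contact_force: [-0.9, -4.5, -3.6]
finger_gap: 0.0001
grasp_force: 2.3
```

Call:
move_arm(steps="0 0 0 0 0 0 -1; 0 0 0 0 -0.03 -0.2 -1; 0 0 0 0 -0.03 -0.5 -1; 0 0 0 0 -0.03 -0.6 -1; 0 0 0 0 -0.3 -0.6 -1; 0 0 0 0 -0.6 -0.6 -1; 0 0 0 0 -1 -0.6 -1; 0 0 0 0 -1 -0.6 -1; 0 0 0 0 -1 -0.6 -1; 0 0 0 0 -1 -0.6 -1")

```text
clock: 10.55
tcp_pos: [0.5602, 0.1661, 0.3106]
eef_rot: [[-0.989, 0.151, 0.0], [0.151, 0.989, 0.001], [-0.0, 0.001, -1.0]]
contact_force: [0.0, -0.4, -0.0]
finger_gap: 0.0002
grasp_force: 0.0
```

Run:
```python
from h import *
st();s=r.snapshot("scene");t=r.snapshot("top")
a=crop(s,195,105,120,140,4);b=crop(t,215,115,80,140,4);cv2.imwrite("pics/d3.png",np.hstack([a,b]))
```

```text
stand [-0.0341 -0.0672  0.3106] F [ 0.0089 -0.3718 -0.0477] t 10.55 gap 0.0002399070836950024
[[-0.9885  0.151   0.0005]
 [ 0.151   0.9885  0.0009]
 [-0.0003  0.001  -1.    ]]
```

View pics/d3.png

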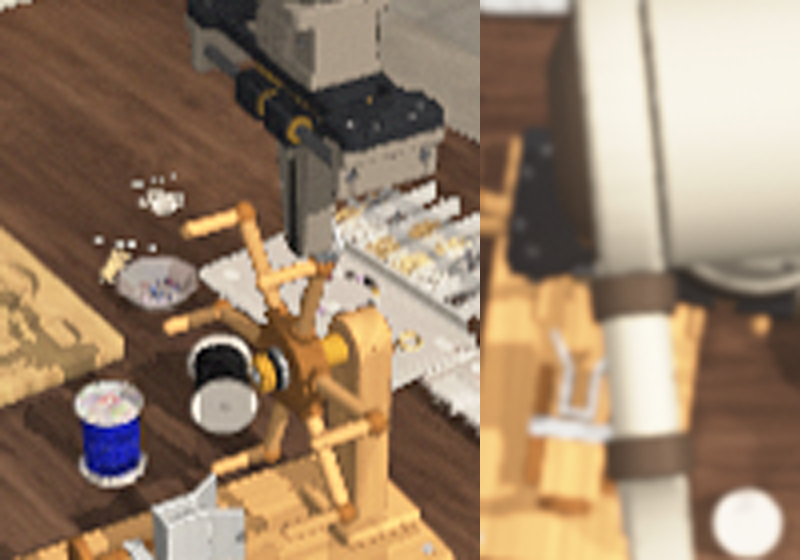

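Two pegs are clear: base (245,212) with tip (187,232), and base (380,420) with tip (315,440). The eye is hidden just behind the fingertips, near (328,262).

Run:
```python
from h import *
s=r.snapshot("scene")
for uv,o in [((245,212),0),((187,232),.047),((263,281),.047),((380,421),0),((315,442),.047),((167,324),.047),((215,470),.047)]: print(phi(s,np.array(uv)/4+[195,105],.105,o))
```

```text
(np.float64(41.75), np.float64(0.6575225769147014))
(np.float64(38.75), np.float64(0.2181204043321812))
(np.float64(-19.0), np.float64(1.2026396537024557))
(np.float64(-79.0), np.float64(0.39201455270004754))
(np.float64(-78.25), np.float64(0.48293501783258663))
(np.float64(99.0), np.float64(0.1569173604176981))
(np.float64(161.0), np.float64(0.09820744482682994))
```

Call:
move_arm(steps="0 0 0 0 0 0.2 -1; 0 0 0 0 0 0.46 -1; 0 0 0 0 0 0.46 -1; 0 0 0 0 0.05 0.46 -1; 0 0 0 0 0.1 0.46 -1; 0 0 0 0 0.15 0.46 -1; 0 0 0 0 0.2 0.46 -1; 0 0 0 0 0.25 0.46 -1; 0 0 0 0 0.3 0.46 -1; 0 0 0 0 0.35 0.46 -1")

```text
clock: 11.7
tcp_pos: [0.5667, 0.2072, 0.2556]
eef_rot: [[-0.988, 0.152, 0.0], [0.152, 0.988, -0.0], [-0.0, 0.0, -1.0]]
contact_force: [0.1, -3.2, 2.1]
finger_gap: 0.0004
grasp_force: 1.0
```

Call:
move_arm(steps="0 0 0 0 0.03 0 -1; 0 0 0 0 0.06 0 -1; 0 0 0 0 0.09 0 -1; 0 0 0 0 0.09 0 -1; 0 0 0 0 0.09 0 -1; 0 0 0 0 -0.02 0 -1; 0 0 0 0 -0.1 0 -1; 0 0 0 0 -0.1 -0.3 -1; 0 0 0 0 -0.1 -0.6 -1; 0 0 0 0 -0.4 -1 -1")

```text
clock: 12.7
tcp_pos: [0.5593, 0.1658, 0.3676]
eef_rot: [[-0.989, 0.149, -0.002], [0.149, 0.989, 0.001], [0.002, 0.001, -1.0]]
contact_force: [1.0, -1.2, 0.5]
finger_gap: 0.0001
grasp_force: 0.0
```

Call:
move_arm(steps="0 0 0 0.4 -0.3 -0.1 -1; 0 0 0 0.8 -0.3 -0.1 -1; 0 0 0 1 -0.3 -0.1 -1; 0 0 0 1 -0.3 -0.1 -1; 0 0 0 1 -0.3 -0.1 -1; 0 0 0 1 -0.3 -0.1 -1; 0 0 0 1 -0.3 -0.1 -1; 0 0 0 1 -0.3 -0.1 -1; 0 0 0 1 -0.3 -0.1 -1; 0 0 0 1 -0.3 -0.1 -1")

```text
clock: 13.7
tcp_pos: [0.4363, 0.1478, 0.3792]
eef_rot: [[-0.988, 0.152, -0.0], [0.152, 0.988, -0.0], [0.0, -0.0, -1.0]]
contact_force: [-0.4, 0.4, -0.1]
finger_gap: -0.0
grasp_force: 0.0
```

Run:
```python
from h import *
st();s=r.snapshot("scene");t=r.snapshot("top")
a=crop(s,195,125,120,140,4);b=crop(t,215,115,80,140,4);cv2.imwrite("pics/d4.png",np.hstack([a,b]))
```

```text
stand [-0.154  -0.1039  0.3792] F [-0.3884  0.3878 -0.1318] t 13.7 gap -4.391300888753331e-05
[[-0.9884  0.1517 -0.0005]
 [ 0.1517  0.9884 -0.0001]
 [ 0.0005 -0.0001 -1.    ]]
```

View pics/d4.png

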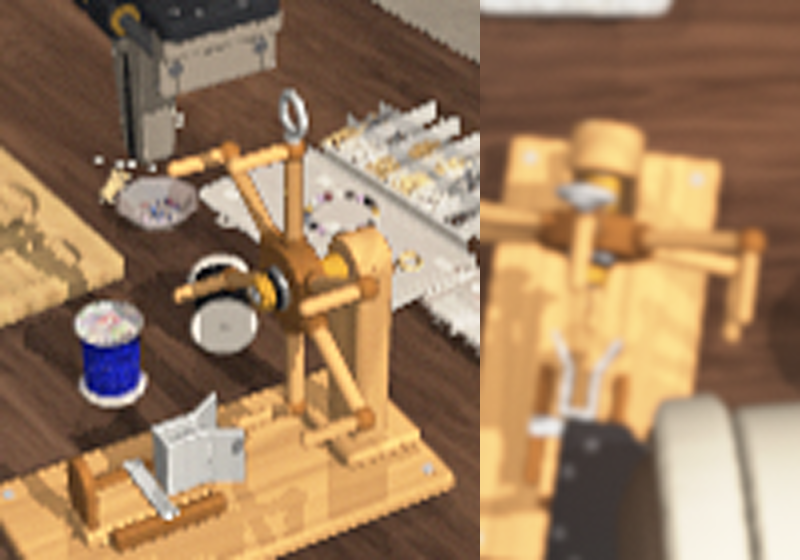

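The eye is at (293,118) in the crop and looks upright. I'll check the angle.

Run:
```python
from h import *
s=r.snapshot("scene");t=r.snapshot("top")
for uv,o,q in [((293,118),0,.131),((231,151),.047,.105),((296,150),0,.105),((172,168),.047,.105),((372,284),0,.105),((305,304),.047,.105),((362,420),0,.105),((305,436),.047,.105),((296,404),0,.105)]: print(phi(s,np.array(uv)/4+[195,125],q,o))
print(phi(t,np.array((582-480,280))/4+[215,115],.105,.047),phi(t,np.array((585-480,196))/4+[215,115],.131,0))
```

```text
(np.float64(0.5), np.float64(1.465651645737247))
(np.float64(7.0), np.float64(3.0955422231679757))
(np.float64(0.5), np.float64(0.4029505573603846))
(np.float64(58.00000000000001), np.float64(0.045160491142710944))
(np.float64(-58.25), np.float64(0.9105998386697933))
(np.float64(-57.5), np.float64(0.7970975062831865))
(np.float64(-122.50000000000001), np.float64(0.5971299047863676))
(np.float64(-115.25), np.float64(0.3459773575222744))
(np.float64(-180.0), np.float64(0.3545940949560578))
(np.float64(0.0), np.float64(1.496803101786799)) (np.float64(1.5000000000000002), np.float64(1.882166085662404))
```

The eye is within about 1° of vertical, which is inside the fork's capture range. Next I'll go down in front of the tab.

Call:
move_arm(steps="0 0 0 0.2 0.3 0 -1; 0 0 0 0.4 0.6 0 -1; 0 0 0 0.59 0.86 0 -1; 0 0 0 0.59 0.86 0 -1; 0 0 0 0.59 0.86 0 -1; 0 0 0 0.59 0.86 0.3 -1; 0 0 0 0.59 0.86 0.6 -1; 0 0 0 0.59 0.86 1 -1; 0 0 0 0.59 0.86 1 -1; 0 0 0 0.59 0.86 1 -1")

```text
clock: 14.9
tcp_pos: [0.3821, 0.2597, 0.26]
eef_rot: [[-0.988, 0.153, -0.001], [0.153, 0.988, -0.0], [0.001, -0.001, -1.0]]
contact_force: [0.9, 0.1, 0.6]
finger_gap: 0.0006
grasp_force: 0.0
```

Call:
move_arm(steps="0 0 0 0 0 0.3 -1; 0 0 0 0 0 0.6 -1; 0 0 0 0 0 1 -1; 0 0 0 0 0 1 -1; 0 0 0 0 0 1 -1; 0 0 0 0 0 1 -1; 0 0 0 0 0 1 -1; 0 0 0 0 0 1 -1; 0 0 0 0 0 1 -1; 0 0 0 0 0 1 -1")

```text
clock: 15.9
tcp_pos: [0.3819, 0.2606, 0.1398]
eef_rot: [[-0.988, 0.152, 0.001], [0.152, 0.988, 0.0], [-0.001, 0.0, -1.0]]
contact_force: [-0.0, -0.5, 0.0]
finger_gap: 0.0003
grasp_force: 0.0
```

Call:
move_arm(steps="0 0 0 0 0 0.2 -1; 0 0 0 0 0 0.4 -1; 0 0 0 0 0 0.6 -1; 0 0 0 0 0 0.75 -1; 0 0 0 0 0 0.75 -1; 0 0 0 0 0 0.75 -1; 0 0 0 0 0 0.75 -1; 0 0 0 0 0 0.75 -1; 0 0 0 0 0 0.75 -1; 0 0 0 0 0 0.75 -1")

```text
clock: 16.9
tcp_pos: [0.3821, 0.2607, 0.0499]
eef_rot: [[-0.988, 0.152, 0.001], [0.152, 0.988, 0.0], [-0.001, 0.0, -1.0]]
contact_force: [-0.9, 0.8, -0.3]
finger_gap: 0.0004
grasp_force: 0.0
```

```bash
python3 -c "from h import *;st()"
```

```text
stand [-0.2245 -0.0005  0.0499] F [-0.9184  0.7966 -0.3022] t 16.9 gap 0.0004304873527938093
[[-0.9884  0.1517  0.0009]
 [ 0.1517  0.9884  0.0003]
 [-0.0008  0.0004 -1.    ]]
```

Call:
move_arm(steps="0 0 0 -0.1 0 0 -1; 0 0 0 -0.2 0 0 -1; 0 0 0 -0.28 0 0 -1; 0 0 0 -0.34 0 0 -1; 0 0 0 -0.4 0 0 -1; 0 0 0 -0.46 0 0 -1; 0 0 0 -0.52 0 0 -1; 0 0 0 -0.57 0 0 -1; 0 0 0 -0.62 0 0 -1; 0 0 0 -0.66 0 0 -1")

```text
clock: 17.9
tcp_pos: [0.4603, 0.2485, 0.0493]
eef_rot: [[-0.988, 0.152, -0.0], [0.152, 0.988, 0.0], [0.0, -0.0, -1.0]]
contact_force: [-1.6, 1.1, 0.9]
finger_gap: 0.0005
grasp_force: 0.8
```

Call:
move_arm(steps="0 0 0 -0.01 0 0 -1; 0 0 0 -0.02 0 0 -1; 0 0 0 -0.03 0 0 -1; 0 0 0 -0.04 0 0 -1; 0 0 0 -0.05 0 0 -1; 0 0 0 -0.05 0 0 -1; 0 0 0 -0.05 0 0 -1; 0 0 0 -0.05 0 0 -1; 0 0 0 -0.05 0 0 -1; 0 0 0 -0.05 0 0 -1")

```text
clock: 18.9
tcp_pos: [0.4619, 0.2482, 0.0491]
eef_rot: [[-0.988, 0.151, -0.009], [0.151, 0.989, -0.0], [0.009, -0.001, -1.0]]
contact_force: [-15.0, 1.5, 12.1]
finger_gap: 0.0005
grasp_force: 7.6
```

```bash
python3 -c "from h import *;st()"
```

```text
stand [-0.1437 -0.0008  0.0491] F [-15.0478   1.5341  12.0989] t 18.9 gap 0.0004726816886881579
[[-0.9885  0.1511 -0.0087]
 [ 0.1511  0.9885 -0.0002]
 [ 0.0086 -0.0015 -1.    ]]
```

The bolt met a hard stop at about 15 N. I'll back off and look.

Call:
move_arm(steps="0 0 0 0.1 0 0 -1; 0 0 0 0.3 0 0 -1; 0 0 0 0.5 0 0 -1; 0 0 0 0.5 0 -0.2 -1; 0 0 0 0.5 0 -0.5 -1; 0 0 0 0.5 0 -0.8 -1; 0 0 0 0.5 0 -1 -1; 0 0 0 0.5 0 -1 -1; 0 0 0 0.5 0 -1 -1; 0 0 0 0.5 0 -1 -1")

```text
clock: 19.9
tcp_pos: [0.4056, 0.2563, 0.1676]
eef_rot: [[-0.988, 0.152, -0.002], [0.152, 0.988, -0.001], [0.002, -0.001, -1.0]]
contact_force: [-1.0, -0.2, 0.1]
finger_gap: 0.0004
grasp_force: 0.0
```

Run:
```python
from h import *
st();s=r.snapshot("scene");t=r.snapshot("top")
a=crop(s,195,138,120,127,4.4);b=crop(t,215,120,60,127,4.4);h=min(a.shape[0],b.shape[0]);cv2.imwrite("pics/d5.png",np.hstack([a[:h],b[:h]])[:,:800])
```

```text
stand [-0.2006 -0.0012  0.1676] F [-1.0391 -0.1701  0.119 ] t 19.9 gap 0.00042329098337330135
[[-0.9884  0.1517 -0.0024]
 [ 0.1517  0.9884 -0.001 ]
 [ 0.0022 -0.0014 -1.    ]]
```

View pics/d5.png

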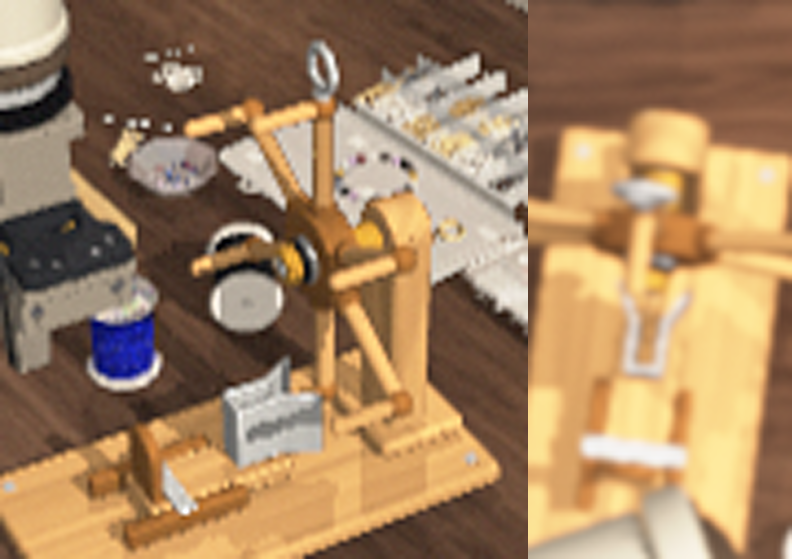

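The fork now reaches the lowest peg in both views. Its corner went from crop (157,435) to (225,398). I'll work out the travel from the fork's corners.

Run:
```python
from h import *
s=r.snapshot("scene");t=r.snapshot("top")
A=np.array([(157,435),(213,395),(243,480),(82,458)])/4+[195,125]
B=np.array([(225,398),(288,358),(322,452),(145,425)])/4.4+[195,138]
for a,b,z in zip(A,B,(.08,.09,.05,.082)):
    print((atz(s,b,z)-atz(s,a,z))@np.c_[EX,EY], (atz(s,b,z)-H)@EX)
# precise: match the old top view/scene crop of the fork to the new pictures
o=cv2.imread("pics/c1.png");n=crop(s,185,145,130,140,4)
T=o[325:410,195:285]; m=cv2.matchTemplate(n,T,cv2.TM_CCOEFF_NORMED);_,v,_,l=cv2.minMaxLoc(m);print(v,l)
p=lambda q:np.array(q)/4+[185,145]
print("scene fork",(atz(s,p(l),.075)-atz(s,p((195,325)),.075))@np.c_[EX,EY])
T=o[372:450,108:138]; m=cv2.matchTemplate(n,T,cv2.TM_CCOEFF_NORMED);_,v,_,l=cv2.minMaxLoc(m);print("tab",v,l,(atz(s,p(l),.06)-atz(s,p((108,372)),.06))@np.c_[EX,EY])
o=cv2.imread("pics/c2.png");n=crop(t,170,135,130,130,4)
T=o[245:335,245:325]; m=cv2.matchTemplate(n,T,cv2.TM_CCOEFF_NORMED);_,v,_,l=cv2.minMaxLoc(m)
p=lambda q:np.array(q)/4+[170,135]
print("top fork",v,l,(atz(t,p(l),.08)-atz(t,p((245,245)),.08))@np.c_[EX,EY])
```

```text
[0.0383 0.004 ] -0.06984354229755509
[0.0383 0.0004] -0.022514386527268913
[ 0.0381 -0.0012] -0.02518780063061439
[0.0376 0.0018] -0.12541437591276364
0.795208215713501 (243, 307)
scene fork [0.0381 0.0013]
tab 0.9509093165397644 (159, 354) [0.0386 0.    ]
top fork 0.6626410484313965 (253, 190) [ 0.037  -0.0001]
```

The fork and tab have moved 37–38.6 mm, on top of a start of 0–3 mm, and then met a hard stop at 15 N against 1.5 N of friction. That puts the bolt home. The eye is upright, the spools and jar were not touched, and the arm is clear.

```bash
python3 -c "from h import *;print(r.finish_job())"
```

```text
the job is handed in; nothing more can be done
None
```

I handed the job in at about 20 s: the eye arm points up to within about 1°, the bolt is home against its stop with its fork on the lowest peg, and the spools and jar are where they stood; no verdict came back.

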